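# Fill the viewing tube and turn it to the client

## Robot

A 6-joint arm with a two-finger parallel gripper is mounted at the origin on the work surface. World frame = base frame: x ahead of the robot, y to its left, z up, the work surface at z = 0. Lengths are in m, angles in degrees, forces in N, time in s.
With the tool pointing down it reaches from about 0.3 to 0.775 m from the base axis. Payload 14.6 kg.
Tool frame: the origin (TCP) lies at the very end of the fingers, on their centre line; the grasp point (between the pads) lies 19 mm behind it (env.grip_point_offset is the distance from the TCP to the grasp point, in m); z points along the fingers, y is the line along which they close (so a half turn about z gives the same grasp; the last joint's range is limited). The gripper opens to 94 mm and grips with 3 to 60 N. Pads are 16 mm wide; open, the fingers measure 119 mm over their backs; the gripper's body (75 mm by 177 mm) begins 78 mm behind the grasp point.
Start: joints at [71.872, 17.183, 87.147, -0, 75.671, -3.816], TCP at [0.136, 0.533, 0.205] pointing down, gripper open.
Joint ranges: [-173.82, 173.82], [-45.26, 126.66], [13.44, 144.39], [-59.66, 239.66], [0, 175.72], [-146.38, 146.38]. Speed limits (degrees/s): [127.2, 127.2, 147.25, 180, 180, 180].

## Interface

Orientations are given as [roll, pitch, yaw] about the fixed x, y, z axes, in that order (R = Rz(yaw) Ry(pitch) Rx(roll)).
In Python, from bench import env gives the robot as it stands. Calls block until the motion is done:
- env.reach(position, orientation): joint-space move of the TCP to a pose.
- env.line_to(position, vel=0.15, ori=None): straight line of the TCP; ori=None keeps the orientation; vel is the mean speed in m/s.
- env.move_j(angles): joint-space move.
- env.gripper_to(opening, effort=None): finger opening in m; effort is the grip in N (None keeps the last); returns when the fingers have stopped.
- env.sleep(seconds).
- env.ik(position, orientation): joint angles nearest the present ones, or None.
- env.get_state(): the state.
- env.capture(name): name is "scene" or "top" or "wrist"; returns a dict with "image" (384x512x3 uint8, red, green, blue), "z_map" (384x512 float32, m along the optical axis (not along the pixel's ray), 0 where there is no reading), "vertical_fov" (degrees; the focal length in pixels is half the picture's height over the tangent of half this angle, whatever the lens; pixels are square), "cx", "cy" (the principal point, pixels), "xyz" and "attitude" of the camera in the world; the wrist camera has in their place "hand_eye" (4x4, takes a point from camera to tool coordinates, whose origin is the TCP and whose axes are the flange's). Camera axes: x right, y up, looking along -z (the intrinsics and any distortion apply to the point x, -y, -z); pixel columns grow to the right and rows downward; lengths in m; the calibration is good to about 2 mm. A picture is of the moment at which its call begins: read the wrist's pose just before it.
A pose or a line that the arm cannot do raises env.Unreachable and nothing moves.
- env.job_done(): hands the job in; it is judged then, once.
The state is a dict: "time_s": time; "joints": joint angles; "qd": joint speeds; "tau": joint torques, N m; "eef_pos": TCP position; "ee_rot": TCP orientation; "force": force on the tool from outside, world axes, zero at the start; "wrist_torque": the same for the moment, N m; "gripper_width": finger opening in m; "grip_force": force on a finger pad.
Only numpy, scipy, OpenCV 4.12 (cv2) and the standard library are available. Lean on these libraries where they do the work, as an engineer would, in place of code of your own. Each camera call takes 0.05 s, during which the arm holds its last target. There are 200 camera calls.

## Task

Pick up the small scoop by its fin and pour its four gold nuggets through the funnel into the clear tube on the turntable, then set the scoop back down flat on the desk, clear of the turntable. Then take hold of one of the turntable's upright brass posts and turn the table until the funnel tube faces the front, in line with the fixed pointer on the desk, and finish there still gripping the post so that the table stays still. Keep the two ingots lying in the middle of the turntable and leave the other things on the desk where they are.

Things in the scene. Friction and masses are not known exactly. Their poses are not given: they have to be found in the camera images.
- base: Fixed dark steel foot of the turntable, 210 mm across, on the desk; its origin is on the vertical spin axis at desk height. Its own -x axis points to the front, along a flat steel strip on the desk that ends in the pointer. Its position and yaw (up to about 20 deg) vary.
- turntable: Brass disc, 320 mm across, top 40 mm above the desk, turns endlessly either way on a ball bearing (friction about 0.02 N m). Origin on the spin axis at desk height, z up. Fixed on it: funnel tube at x -95 mm, y 0; posts at radius 135 mm; black ring case 42 x 42 mm, top at 73 mm, at (72, 72); coin capsule stack 40 mm across, top at 68 mm, at (72, -72). Its -x is the tube's side.
- index (a point): Tip of the fixed pointer: a small upright steel blade 22 mm long, 6 mm thick, 22 mm high, on the desk 190 mm from the spin axis, just outside the disc. This point is its top; axes as those of base (x runs from pointer to spin axis).
- tube_floor (a point): Inner floor, on the axis, of the clear acrylic tube (40 mm outside, 34 mm inside diameter, 60 mm high), 45 mm above the desk, 95 mm from the spin axis. Turns with the disc.
- funnel_mouth (a point): Centre of the mouth of the steel funnel fixed on the tube: rim 142 mm above the desk, 100 mm outside, about 93 mm inside diameter, narrowing over 47 mm height to the 34 mm bore of the tube.
- post_a (a point): Upright round brass finger post, 14 mm diameter, 60 mm high, standing on the disc (40 to 100 mm above the desk); this point is its foot, 135 mm from the spin axis, a quarter turn from the tube (at the disc's +y). A grip may slip round it.
- post_b (a point): The same post, across the disc from the tube (at the disc's +x). This point is its foot.
- post_c (a point): The same post, a quarter turn from the tube on the other side (at the disc's -y). This point is its foot.
- scoop: Aluminium scoop, 0.12 kg, flat on the desk: pan 74 mm long (x), 52 wide (y), floor 4 thick, walls 3 thick and 18 high at back and sides, open at the front (+x). Behind it an upright fin to grip, 26 mm long (x), 10 thick (y), 70 high, centred at x -55 mm. Origin: centre of pan's underside, z up. Open end points away from the robot within 25 deg.
- scoop_lip (a point): Middle of the scoop's open front edge, on the floor's upper face (scoop frame x = 37, z = 4 mm).
- scoop_fin (a point): Point in the scoop's fin to grip, 50 mm above the pan's underside (scoop frame x = -55, z = 50 mm).
- nugget1: Gold nugget, a rough block about 14 x 11 x 10 mm, 22 g, loose on the scoop's floor. Origin at its centre.
- nugget2: Gold nugget, a rough block about 14 x 11 x 10 mm, 22 g, loose on the scoop's floor. Origin at its centre.
- nugget3: Gold nugget, a rough block about 14 x 11 x 10 mm, 22 g, loose on the scoop's floor. Origin at its centre.
- nugget4: Gold nugget, a rough block about 14 x 11 x 10 mm, 22 g, loose on the scoop's floor. Origin at its centre.
- ingot1: Gold-plated ingot bar 76 x 32 x 12 mm, 0.23 kg, loose on the middle of the disc. Origin centre of underside.
- ingot2: The other ingot, the same, beside the first.
- loupe: Chrome folded loupe, about 63 x 32 x 20 mm, loose on the desk between scoop and the turntable's far side. Origin under the lens. Leave alone.
- ring_case: Black lacquer ring case 55 x 55 x 40 mm, loose on the desk beyond the scoop. Origin centre of underside. Leave alone.
- capsules: Stack of coin capsules 42 mm across, 35 mm high, loose on the desk to the right of the turntable. Origin centre of underside. Leave alone.
- box_key: Brass key, 73 mm long and 5 mm thick, loose on the desk to the right. Leave alone.
Not all that is in view belongs to the job. What is shaped like the ingot2 but black or turquoise is not meant. Leave any black look-alike of the ingot1 alone.

How it is judged:
By the outcome, as a careful person would: the job done as asked, in the order asked, and still so for the second after the job is handed in, while the arm keeps its last pose, push and grip.
It also fails if it takes over 67 s, if anything falls off the work surface, if the arm or the gripper's body presses on something with over 40 N, if the wrist force passes 120 N, or if a joint passes its speed limit or range.

## Working session

There is one attempt and no reset: what is moved stays moved. The work goes in short steps, each a Python script; the robot and the scene stay as the last script left them, time stands still between calls to the robot, and variables do not carry over. Pictures are saved under pics/ and viewed, at most 10 in all, crops included, and the job is handed in when it is done.

```bash
mkdir -p pics; ls
cat > h.py <<'E'
from bench import env
import numpy as np, cv2, pickle
from scipy.spatial.transform import Rotation as R
def cap(n):
    s=env.get_state(); c=env.capture(n); c['st']=s; pickle.dump(c,open(f'pics/{n}.pkl','wb')); return c
def cloud(c):
    im=c['image']; h,w=im.shape[:2]; f=h/2/np.tan(np.radians(c['vertical_fov'])/2)
    K=np.array([[f,0,c['cx']],[0,f,c['cy']],[0,0,1.]]); 
    d=[np.array(c[k],float) for k in c if 'dist' in k]
    uv=np.stack(np.meshgrid(np.arange(w),np.arange(h)),-1).reshape(-1,1,2).astype(np.float64)
    n=cv2.undistortPoints(uv,K,d[0] if d else None).reshape(h,w,2)
    z=c['z_map']; P=np.stack([n[...,0]*z,-n[...,1]*z,-z],-1)
    if 'hand_eye' in c:
        s=c['st']; H=np.array(c['hand_eye']); P=P@H[:3,:3].T+H[:3,3]
        return P@R.from_euler('xyz',s['ee_rot'],degrees=True).as_matrix().T+s['eef_pos']
    return P@R.from_euler('xyz',c['attitude'],degrees=True).as_matrix().T+np.array(c['xyz'])
E
python3 - <<'E'
from h import *
for n in('scene','top'):
    c=cap(n); cv2.imwrite(f'pics/{n}1.png',cv2.resize(c['image'][...,::-1],None,fx=1.5,fy=1.5))
    print({k:(v if k not in('image','z_map') else v.shape) for k,v in c.items()})
    P=cloud(c); print(np.nanmedian(P[...,2]))
E
```

```text
pics
{'image': (384, 512, 3), 'z_map': (384, 512), 'vertical_fov': 53.53180789828391, 'cx': 256.5765707848193, 'cy': 190.59047337037467, 'xyz': array([ 0.91471342, -0.78488009,  0.86890204]), 'attitude': array([49.94969552,  0.57758734, 26.7944817 ]), 'st': {'time_s': 0.0, 'joints': array([ 7.18718897e+01,  1.72150338e+01,  8.71808680e+01, -7.02048469e-04,
        7.56712189e+01, -3.81505297e+00]), 'qd': array([-0.03207871, -0.11144032,  0.10494393, -0.01746311,  0.03863986,
        0.00581309]), 'tau': array([ 1.82052067e-03, -5.31812632e+01, -3.52729011e+01,  7.09197437e-02,
        2.45045620e-02, -8.44087458e-05]), 'eef_pos': array([0.13588434, 0.53266957, 0.20488784]), 'ee_rot': array([-1.79932983e+02, -3.78744065e-03,  1.65687115e+02]), 'force': array([-0.17018508, -0.30625295, -0.59691731]), 'wrist_torque': array([ 0.00867192, -0.01803765,  0.03017013]), 'grip_force': 0.0, 'gripper_width': 0.0938143351220937}}
-0.0002823536606704202
{'image': (384, 512, 3), 'z_map': (384, 512), 'vertical_fov': 47.2303732058385, 'cx': 255.3535623746157, 'cy': 189.5998585866284, 'xyz': array([0.37540993, 0.00480585, 1.16055872]), 'attitude': array([  6.49141679,   1.02412631, -88.36149242]), 'st': {'time_s': 0.05, 'joints': array([ 7.18709353e+01,  1.72166350e+01,  8.71805639e+01, -4.88439582e-04,
        7.56699374e+01, -3.81602915e+00]), 'qd': array([ 0.05814229, -0.17580463, -0.03554489,  0.05522065,  0.13054285,
        0.05745559]), 'tau': array([ 7.14618636e-04, -5.33206773e+01, -3.53711486e+01,  7.10599520e-02,
        2.33972358e-02, -7.30469901e-05]), 'eef_pos': array([0.13589472, 0.53267505, 0.20487475]), 'ee_rot': array([-1.79932981e+02, -3.99607424e-03,  1.65687083e+02]), 'force': array([-0.44146692,  0.1388107 ,  0.32078789]), 'wrist_torque': array([-0.00574735,  0.02139328, -0.00681688]), 'grip_force': 0.0, 'gripper_width': 0.09413633391236609}}
0.0017244603504136258
```

View pics/top1.png

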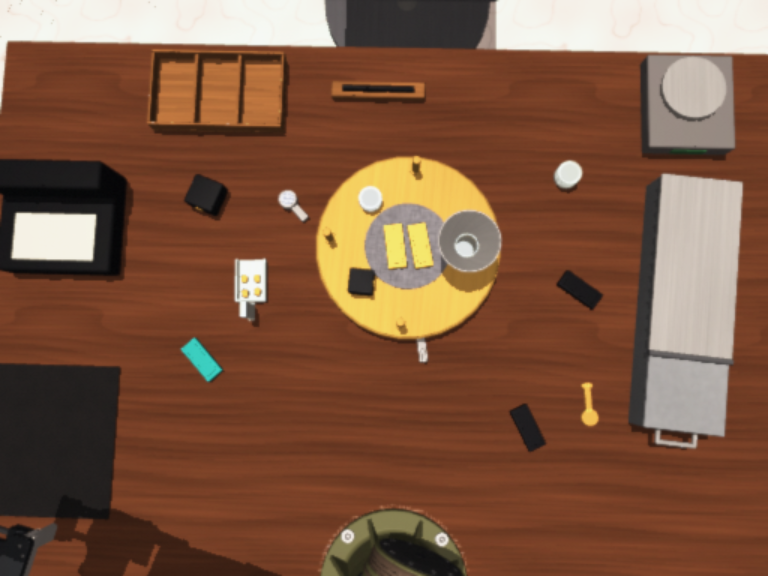

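View pics/scene1.png

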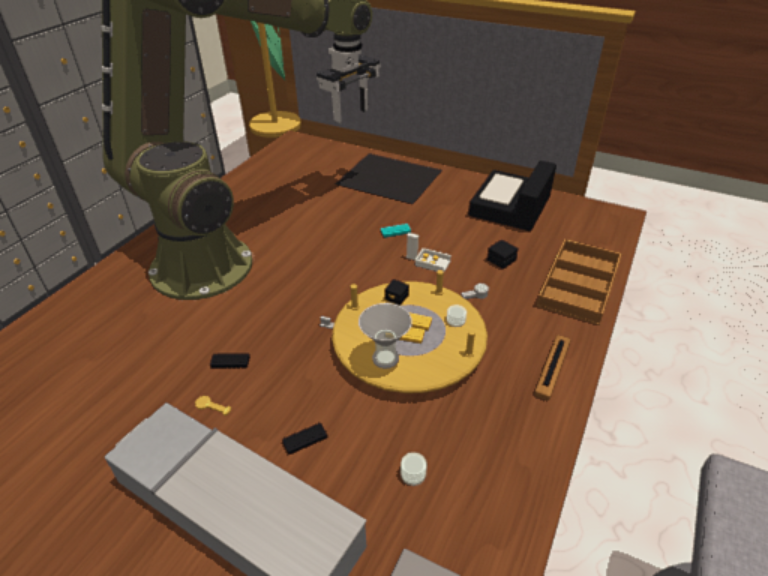

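The top view is oriented robot at the bottom, +x up and +y left. The scoop is at (250,282), the disc at (408,247), the funnel on its right at (470,242), the pointer at (422,350), and the posts at (402,324), (328,236) and (417,165). The scene view agrees. Next I'll measure these in 3D.

```bash
cat > m.py <<'E'
from h import *
def circ(p):
    A=np.c_[2*p,np.ones(len(p))]; s=np.linalg.lstsq(A,(p**2).sum(1),rcond=None)[0]; return s[:2],np.sqrt(s[2]+s[:2]@s[:2])
def disc(c,P):
    im=cv2.cvtColor(c['image'],cv2.COLOR_RGB2HSV)
    m=(abs(P[...,2]-.04)<.006)&(P[...,0]>.2)&(P[...,0]<.8)&(abs(P[...,1])<.35)
    n,l,st,_=cv2.connectedComponentsWithStats(m.astype(np.uint8)); k=1+st[1:,4].argmax()
    h=cv2.convexHull(P[l==k][:,:2].astype(np.float32))[:,0]; return circ(h)
if __name__=='__main__':
    for n in('top','scene'):
        c=pickle.load(open(f'pics/{n}.pkl','rb')); P=cloud(c); Z=P[...,2]
        O,r=disc(c,P); print(n,'disc',O,r)
        d=np.linalg.norm(P[...,:2]-O,axis=-1)
        for nm,m,a in [('posts',(Z>.085)&(Z<.106)&(d>.11)&(d<.16),3),('rim',(Z>.137)&(Z<.147)&(d<.17),20),('index',(Z>.012)&(Z<.03)&(d>.17)&(d<.205),2),('fin',(Z>.06)&(Z<.08)&(P[...,1]>.15)&(d<.4),2),('walls',(Z>.014)&(Z<.024)&(P[...,1]>O[1]+.17)&(d<.4),4)]:
            k,l,st,_=cv2.connectedComponentsWithStats(m.astype(np.uint8))
            for i in range(1,k):
                if st[i,4]>=a:
                    q=P[l==i]; e=(circ(cv2.convexHull(q[:,:2].astype(np.float32))[:,0]) if nm=='rim' else '')
                    v=q.mean(0); print(nm,st[i,4],v.round(4),q.min(0).round(3),q.max(0).round(3),e,'ang',np.degrees(np.arctan2(*(v[:2]-O)[::-1])).round(1),np.hypot(*(v[:2]-O)).round(4))
E
python3 m.py
```

```text
top disc [ 0.57125683 -0.01181497] 0.15897669989498567
posts 35 [ 0.7043 -0.0217  0.0984] [ 0.699 -0.028  0.086] [ 0.711 -0.016  0.104]  ang -4.2 0.1334
posts 30 [0.5803 0.1225 0.099 ] [0.575 0.117 0.09 ] [0.586 0.129 0.105]  ang 86.1 0.1346
posts 41 [ 0.5638 -0.1252  0.1008] [ 0.549 -0.131  0.085] [ 0.579 -0.121  0.106]  ang -93.7 0.1137
posts 27 [ 0.4363 -0.0016  0.101 ] [ 0.43  -0.007  0.093] [0.442 0.005 0.105]  ang 175.7 0.1354
rim 322 [ 0.5678 -0.1094  0.1413] [ 0.516 -0.154  0.137] [ 0.612 -0.057  0.147] (array([ 0.56432339, -0.10625147]), np.float64(0.048993472107649955)) ang -92.0 0.0976
index 23 [0.6275 0.1777 0.0136] [0.618 0.17  0.012] [0.638 0.183 0.018]  ang 73.5 0.1977
index 20 [ 0.3846 -0.0432  0.0226] [ 0.376 -0.046  0.012] [ 0.394 -0.04   0.026]  ang -170.5 0.1892
fin 51 [0.4527 0.2599 0.0695] [0.441 0.254 0.06 ] [0.464 0.266 0.077]  ang 113.6 0.2965
walls 11 [0.8427 0.2187 0.0187] [0.829 0.218 0.016] [0.856 0.219 0.023]  ang 40.3 0.3561
walls 8 [0.8011 0.2973 0.0202] [0.792 0.297 0.014] [0.812 0.298 0.024]  ang 53.4 0.3852
walls 10 [0.7865 0.2203 0.0196] [0.78  0.2
[... 2011 characters left out ...]
4525 0.2588 0.0673] [0.439 0.251 0.06 ] [0.464 0.267 0.073]  ang 113.4 0.2949
walls 55 [0.4851 0.25   0.0174] [0.439 0.235 0.014] [0.543 0.285 0.023]  ang 107.9 0.2751
walls 23 [0.5117 0.2893 0.0171] [0.479 0.284 0.014] [0.541 0.294 0.02 ]  ang 100.9 0.3067
walls 4 [0.4822 0.2686 0.0162] [0.478 0.265 0.015] [0.488 0.272 0.018]  ang 107.4 0.2937
walls 52 [0.6597 0.3317 0.0193] [0.623 0.316 0.014] [0.689 0.364 0.024]  ang 75.3 0.3551
walls 31 [0.8017 0.2993 0.0185] [0.783 0.296 0.014] [0.822 0.305 0.024]  ang 53.3 0.3879
walls 50 [0.6525 0.2029 0.0195] [0.637 0.187 0.014] [0.668 0.223 0.023]  ang 68.9 0.23
walls 81 [0.8373 0.2212 0.019 ] [0.778 0.215 0.014] [0.894 0.225 0.024]  ang 41.1 0.3546
```

```bash
cat >> h.py <<'E'
def tcp(lip,psi,th,s=1,g=0.):
    """TCP pose for scoop with lip point at `lip`, yaw psi, front-down tilt th; tool tilted by g in scoop frame."""
    S=R.from_euler('ZY',[psi,th],degrees=True)
    T=S*R.from_euler('Y',g,degrees=True)*(R.from_euler('x',180,degrees=True) if s>0 else R.from_euler('zx',[180,0],degrees=True)*R.from_euler('x',180,degrees=True))
    p=np.array(lip)+S.apply([-.092,0,.046])+T.apply([0,0,.019])
    return p,T.as_euler('xyz',degrees=True)
FUN=np.array([.5639,-.1066,.142]); O=np.array([.5705,-.0118])
E
python3 - <<'E'
from h import *
for s in(1,-1):
  for psi in range(-180,180,30):
    d=np.array([np.cos(np.radians(psi)),np.sin(np.radians(psi)),0])
    r=[]
    for th in(0,30,50,65):
        q=env.ik(*tcp(FUN-.015*d,psi,th,s)); r.append(None if q is None else np.round(q).astype(int).tolist())
    if r[2]: print(s,psi,r)
for s in(1,-1): print('grasp',s,env.ik([.4526,.2594,.031],tcp([0,0,0],3,0,s)[1]))
E
```

```text
1 -60 [[-6, 14, 96, 0, 70, 144], [-18, 26, 79, 20, 98, 131], [-24, 38, 67, 30, 116, 130], [-26, 47, 58, 39, 128, 133]]
1 -30 [[-11, 10, 102, 0, 69, 109], [-16, 28, 76, 7, 105, 104], [-18, 43, 58, 12, 127, 105], [-19, 55, 45, 18, 144, 109]]
1 0 [[-18, 9, 102, 0, 69, 72], [-13, 28, 76, -7, 105, 77], [-11, 44, 57, -11, 128, 76], [-10, 56, 43, -17, 145, 72]]
1 30 [[-23, 13, 98, 0, 69, 37], [-11, 27, 78, -19, 98, 50], [-5, 40, 64, -30, 117, 51], [-3, 50, 54, -40, 130, 47]]
1 60 [[-25, 19, 90, 0, 71, 5], [-9, 24, 82, -28, 86, 26], [-1, 32, 75, -43, 99, 33], [4, 40, 71, -53, 109, 35]]
1 90 [[-24, 26, 81, 0, 74, -24], [-9, 21, 87, -32, 71, 1], [1, 23, 89, -52, 77, 18], None]
1 120 [[-21, 32, 72, 0, 77, -51], [-10, 17, 91, -28, 55, -27], [-1, 14, 102, -58, 51, 2], None]
1 150 [[-17, 35, 66, 0, 79, -77], [-13, 15, 94, -13, 43, -66], [-9, 7, 110, -48, 22, -30], None]
-1 -180 [[-12, 36, 65, 0, 79, 78], [-16, 15, 94, 12, 42, 68], [-20, 6, 111, 46, 21, 33], [-23, 3, 123, 112, 22, -34]]
-1 -150 [[-8, 33, 70, 0, 77, 52], [-18, 17, 92, 28, 54, 28], [-28, 11, 105, 58, 49, -2], [-34, 12, 113, 81, 56, -
[... 246 characters left out ...]
[[-6, 14, 96, 0, 70, -36], [-18, 26, 79, 20, 98, -49], [-24, 38, 67, 30, 116, -50], [-26, 47, 58, 39, 128, -47]]
-1 -30 [[-11, 10, 102, 0, 69, -71], [-16, 28, 76, 7, 105, -76], [-18, 43, 58, 12, 127, -75], [-19, 55, 45, 18, 144, -71]]
-1 0 [[-18, 9, 102, 0, 69, -108], [-13, 28, 76, -7, 105, -103], [-11, 44, 57, -11, 128, -104], [-10, 56, 43, -17, 145, -108]]
-1 30 [[-23, 13, 98, 0, 69, -143], [-11, 27, 78, -19, 98, -130], [-5, 40, 64, -30, 117, -129], [-3, 50, 54, -40, 130, -133]]
grasp 1 [ 2.57952759e+01  2.60641382e+01  1.00703613e+02 -2.54444375e-14
  5.32322489e+01  1.12795276e+02]
grasp -1 [ 2.57952759e+01  2.60641382e+01  1.00703613e+02  2.54444375e-14
  5.32322489e+01 -6.72047241e+01]
```

Run:
```python
from h import *
p,o=tcp([.4526+.092,.264,.004],3,0,-1)
env.reach([.43,.26,.25],o)
c=cap('wrist'); cv2.imwrite('pics/w1.png',c['image'][...,::-1]); print(env.get_state()['time_s'],env.get_state()['joints'].round(0))
P=cloud(c); Z=P[...,2]; B=(abs(P[...,0]-.49)<.09)&(abs(P[...,1]-.26)<.06)
for nm,m in [('fin',B&(Z>.062)&(Z<.076)),('pan',B&(Z>.003)&(Z<.026))]:
    q=P[m][:,:2].astype(np.float32); print(nm,m.sum(),cv2.minAreaRect(q),q.mean(0))
```

```text
1.6417 [ 27.   9.  91.   0.  80. -66.]
fin 192 ((0.45261240005493164, 0.261890709400177), (0.025340069085359573, 0.009518776088953018), 2.942338228225708) [0.4519328 0.2617335]
pan 1360 ((0.49163398146629333, 0.2632902264595032), (0.10705678164958954, 0.05165250971913338), 2.4705004692077637) [0.503446   0.26387462]
```

Run:
```python
from h import *
yaw=2.9; fin=np.array([.4525,.2612]); d=np.array([np.cos(np.radians(yaw)),np.sin(np.radians(yaw))])
lip=np.r_[fin+.092*d,.004]
p,o=tcp(lip,yaw,0,-1)
env.gripper_to(.045,60)
env.reach(p+[0,0,.06],o); env.line_to(p+[0,0,.001],vel=.1)
env.gripper_to(0.0,60); s=env.get_state(); print(s['gripper_width'],s['grip_force'],s['force'].round(1),s['time_s'])
p,o=tcp(lip+[0,0,.05],yaw,-10,-1); env.line_to(p,vel=.08,ori=o)
p,o=tcp(lip+[0,0,.20],yaw,-12,-1); env.line_to(p,vel=.2,ori=o)
s=env.get_state(); print(s['gripper_width'],s['force'].round(1),s['wrist_torque'].round(2),s['time_s'])
c=cap('scene'); cv2.imwrite('pics/s2.png',cv2.resize(c['image'][100:300,180:400][...,::-1],None,fx=2.5,fy=2.5))
```

```text
0.009469600806317398 60.00089406967163 [-0.7  0.2  1.8] 4.6
0.009762573971548725 [ 0.6  0.5 -2.1] [-0.06  0.3  -0.02] 6.0417
```

View pics/s2.png

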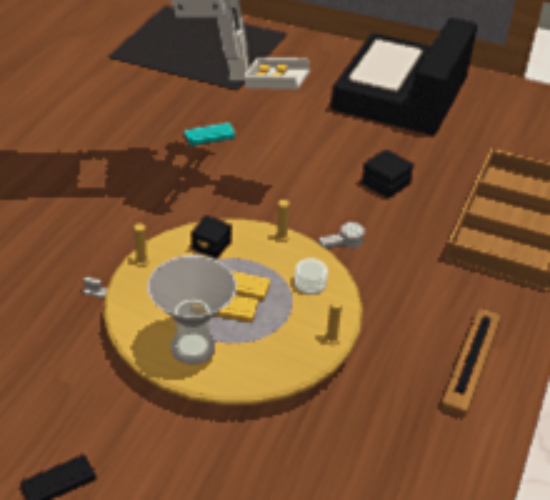

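The scoop is held at (275,72) with the nuggets still at its back wall. Next is the move to the funnel and the pour.

Run:
```python
from h import *
psi=-45; d=np.array([1,-1,0])/2**.5
def go(off,z,th,vel): 
    p,o=tcp(np.r_[(FUN-off*d)[:2],z],psi,th,-1); env.line_to(p,vel=vel,ori=o)
p,o=tcp(np.r_[(FUN-.03*d)[:2],.215],psi,-12,-1); env.reach(p,o)
s=env.get_state(); print(s['force'].round(1),s['time_s'])
go(.022,.152,0,.12)
for th in(12,24,32,40,50,62): go(.020,.150 if th<20 else .143,th,.08)
s=env.get_state(); print(s['force'].round(1),s['wrist_torque'].round(2),s['time_s'],s['joints'].round(0))
env.sleep(.5)
c=cap('scene'); cv2.imwrite('pics/s3.png',cv2.resize(c['image'][100:300,180:400][...,::-1],None,fx=2.7,fy=2.7))
```

```text
[-0.5  0.1 -1.4] 7.1667
[ 0.5  1.1 -0.9] [-0.42 -0.37  0.01] 9.8333 [-22.  49.  54.  28. 134. -58.]
```

View pics/s3.png

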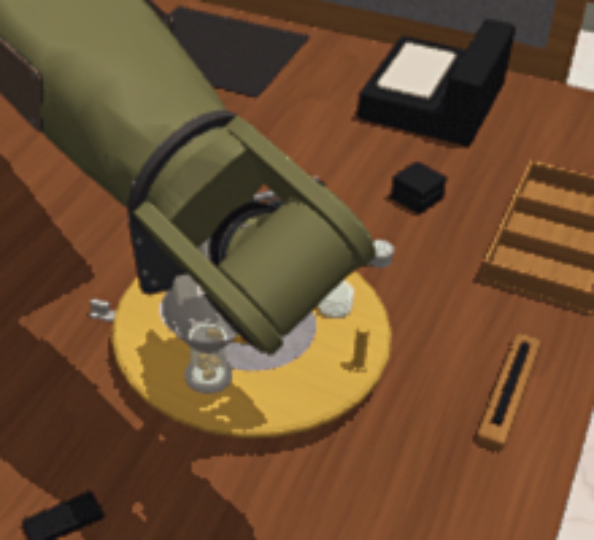

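Gold is visible in the tube at about (208,360). I'll level the scoop, back off, and check that both the tube and the pan hold what they should.

Run:
```python
from h import *
psi=-45; d=np.array([1,-1,0])/2**.5
for z,th,off in((.16,40,.022),(.215,-10,.06)):
    p,o=tcp(np.r_[(FUN-off*d)[:2],z],psi,th,-1); env.line_to(p,vel=.12,ori=o)
p,o=tcp([.545,.266,.15],2.9,-5,-1); env.reach(p,o)
a=env.capture('scene')['image'][130:300,180:350]; b=cap('top')['image'][100:250,140:340]
w=np.hstack([cv2.resize(a,(400,400),interpolation=2),cv2.resize(b,(400,400),interpolation=2)])
cv2.imwrite('pics/s4.png',w[...,::-1]); print(env.get_state()['time_s'])
```

```text
13.0667
```

View pics/s4.png

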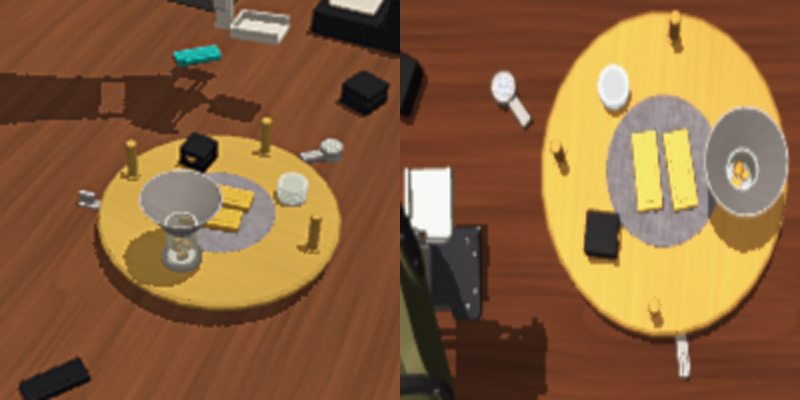

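The pan is empty, and the nuggets show at the bottom of the bore, right half (740,172). The ingots are in place. Next I'll set the scoop down.

Run:
```python
from h import *
lip=np.r_[np.array([.4525,.2612])+.092*np.array([np.cos(.0506),np.sin(.0506)]),.004]
p,o=tcp(lip+[0,0,.03],2.9,0,-1); env.line_to(p,vel=.15,ori=o)
env.sleep(.2); f0=env.get_state()['force'][2]
for z in np.arange(.012,-.0011,-.001):
    env.line_to(tcp(lip+[0,0,z+.001],2.9,0,-1)[0],vel=.03)
    f=env.get_state()['force'][2]-f0
    if abs(f)>4: break
print(z,f); env.gripper_to(.04,20); env.sleep(.3)
q=env.get_state()['eef_pos']; env.line_to(q+np.array([0,0,.10]),vel=.2)
env.reach([.43,.26,.25],o); env.sleep(.2)
c=cap('wrist'); P=cloud(c); Z=P[...,2]; B=(abs(P[...,0]-.49)<.09)&(abs(P[...,1]-.26)<.06)
for nm,m in [('fin',B&(Z>.062)&(Z<.076)),('wall',B&(Z>.012)&(Z<.026)),('floor',B&(Z>.001)&(Z<.009)&(P[...,0]>.49)&(P[...,0]<.53)&(abs(P[...,1]-.266)<.018))]:
    q=P[m]; print(nm,m.sum(),q.mean(0).round(4),q[:,2].max().round(4), np.polyfit(q[:,0],q[:,2],1).round(3))
print(env.get_state()['time_s'])
cv2.imwrite('pics/w2.png',c['image'][...,::-1])
```

```text
-0.0010000000000000113 16.693695814056966
fin 201 [0.4524 0.2608 0.0688] 0.0709 [0.048 0.047]
wall 326 [0.4942 0.2621 0.017 ] 0.0224 [0.006 0.014]
floor 663 [0.5096 0.266  0.0032] 0.0057 [0.003 0.002]
20.5083
```

View pics/w2.png

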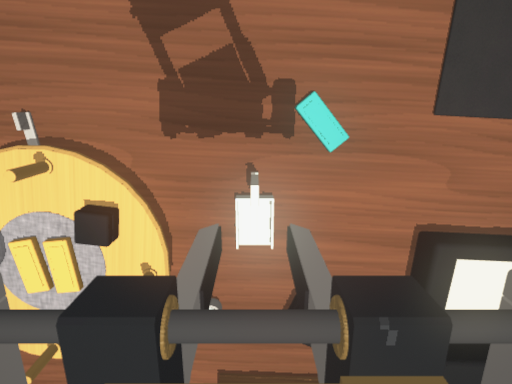

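The empty scoop lies flat at (255,220), back where it started. Next I'll grip post_a and turn the table.

Run:
```python
from h import *
r=.135; z=.059
pos=lambda a,h=z: np.r_[O+r*np.array([np.cos(np.radians(a)),np.sin(np.radians(a))]),h]
a0,a1=175.9,99.5
env.gripper_to(.05,20)
env.reach(pos(a0,.17),[180,0,a0]); 
env.line_to(pos(a0),vel=.15); env.gripper_to(0,20)
s=env.get_state(); print(s['gripper_width'],s['force'].round(1),s['time_s'])
n=10; fm=0
for k in range(1,n+1):
    a=a0+(a1-a0)*k/n; env.line_to(pos(a),vel=.05,ori=[180,0,a]); f=np.abs(env.get_state()['force']).max(); fm=max(fm,f)
env.sleep(.3); s=env.get_state(); print(fm,s['gripper_width'],s['force'].round(1),s['time_s'],s['joints'].round(0))
import m
for nme in('scene','top'):
    c=cap(nme); P=cloud(c); Z=P[...,2]; d=np.linalg.norm(P[...,:2]-O,axis=-1)
    ang=np.degrees(np.arctan2(P[...,1]-O[1],P[...,0]-O[0]))
    for nm,mk in(('rim',(Z>.137)&(Z<.147)&(d<.17)&(P[...,0]<.55)),('post',(Z>.085)&(Z<.106)&(d>.115)&(d<.155)&(P[...,0]>.56)&((abs(ang-9.5)<10)|(abs(ang+80.5)<10))),('idx',(Z>.012)&(Z<.03)&(d>.17)&(d<.205)&(abs(P[...,1]+.043)<.02)&(P[...,0]<.5))):
        k,l,st,_=cv2.connectedComponentsWithStats(mk.astype(np.uint8))
        for i in range(1,k):
            if st[i,4]<6: continue
            q=P[l==i]; v=q.mean(0)[:2]
            if nm=='rim': v=m.circ(cv2.convexHull(q[:,:2].astype(np.float32))[:,0])[0]
            print(nme,nm,st[i,4],v.round(4),np.degrees(np.arctan2(*(v-O)[::-1])).round(2),np.hypot(*(v-O)).round(4))
    cv2.imwrite(f'pics/{nme}5.png',cv2.resize(c['image'][90:300,100:380][...,::-1],None,fx=2.5,fy=2.5))
```

```text
0.01308773412515534 [-1.9 -0.5  1.3] 23.525
14.41728991327276 0.0137843852539721 [-3.4 12.8  3.7] 28.9083 [ 9. 28. 93.  0. 59. -1.]
scene rim 10 [0.5349 0.1179] 105.35 0.1345
scene rim 131 [ 0.4751 -0.0264] -171.28 0.0965
scene post 27 [0.7026 0.0103] 9.51 0.1339
scene post 31 [ 0.5931 -0.1451] -80.37 0.1352
scene idx 22 [ 0.383 -0.043] -170.54 0.19
top rim 331 [ 0.4776 -0.0277] -170.29 0.0943
top post 33 [0.7027 0.0113] 9.9 0.1342
top post 33 [ 0.5924 -0.1438] -80.57 0.1338
top idx 20 [ 0.3846 -0.0432] -170.4 0.1885
```

View pics/top5.png

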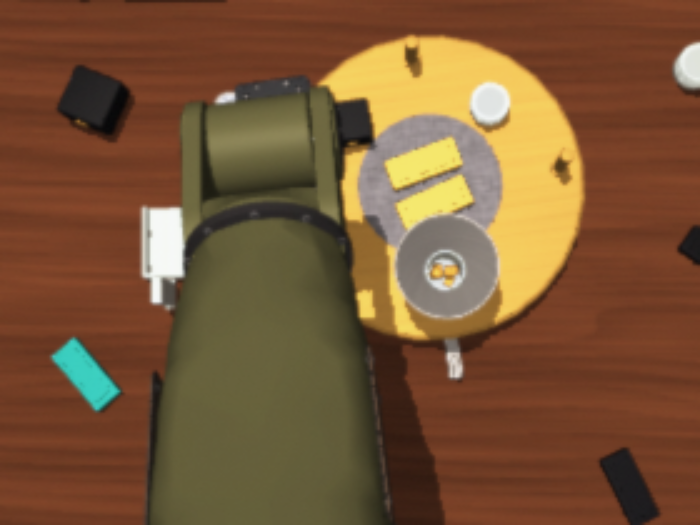

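View pics/scene5.png

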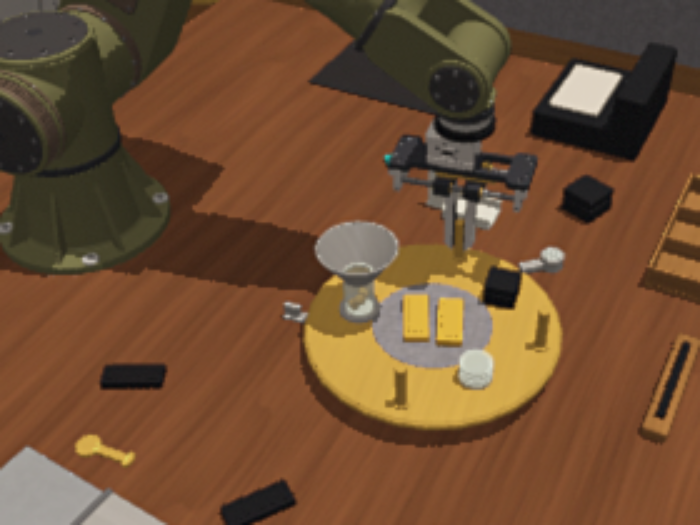

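The funnel is in line with the pointer: the tube measures about -170.4° and the pointer -170.5°. The nuggets are in the tube, the ingots are in place, and the gripper still holds the post at (460,238).

```bash
python3 -c "
from h import *
s=env.get_state();print(s['force'].round(1),s['qd'].round(2));print(env.job_done())"
```

```text
[-3.1 13.2  3. ] [-0.07  0.06 -0.07  0.03  0.06  0.02]
the job is handed in; nothing more can be done
None
```

The job is handed in after about 29 s of robot time: the nuggets are in the tube, the empty scoop is back flat where it started, and the gripper still holds post_a with the funnel tube within about 0.5° of the pointer by camera.

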